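Seat the adapter sleeve in the block heater

ROBOT

A 6-joint arm with a two-finger parallel gripper is mounted at the origin on the work surface. World frame = base frame: x ahead of the robot, y to its left, z up, the work surface at z = 0. Lengths are in mm, angles in rad, forces in N, time in s.
With the tool pointing down it reaches from about 375 to 925 mm from the base axis. Payload 5.7 kg.
Tool frame: the origin (TCP) lies between the finger pads; the fingertips stand ctrl.tip_extent ahead of it and the grasp point (between the pads) lies 5 mm behind it (ctrl.tip_extent is the distance from the TCP to the fingertips, in mm); z points along the fingers, y is the line along which they close (so a half turn about z gives the same grasp; the last joint's range is limited). The gripper opens to 85 mm and grips with 20 to 120 N. Pads are 22 mm wide; open, the fingers measure 114 mm over their backs; the gripper's body (76 mm by 85 mm) begins 54 mm behind the grasp point. The pads swing forward as they close: fully open they stand 13 mm farther back than shut.
Start: joints at [-1.342, 0.359, 1.51, -0, 1.272, -0.115], TCP at [202.224, -564.863, 245.267] pointing down, gripper open.
Joint ranges: [-2.97, 2.97], [-1.01, 2.36], [0.21, 2.38], [-0.96, 4.11], [0.2, 2.71], [-2.98, 2.98]. Speed limits (rad/s): [2.39, 2.39, 3.14, 3.14, 3.14, 3.14].

INTERFACE

Orientations are given as a unit quaternion [x, y, z, w].
In Python, from station import ctrl gives the robot as it stands.
- The arm moves only by the tool apply_moves, never from a script. Its argument "commands" is a list of rows, each an object of numbers: "dx", "dy", "dz": the shift along the tool's x, y, z in units of 30 mm (1.0 is 30 mm); "ax", "ay", "az": the turn, a rotation vector about the tool's x, y, z in degrees; "hand": the opening, from 0 (shut) to 1 (fully open). In form: [{"dx": .., "dy": .., "dz": .., "ax": .., "ay": .., "az": .., "hand": ..}, ...]. A call has 1 to 12 rows; each row is the pose to reach, as a shift and turn from the pose commanded when the call began, along the tool's axes at that moment; what a row does not reach only later rows make up. A row lasts 1/8 s, in which the tool goes at most 62.5 mm and 10.7 degrees, less where a joint would pass 70% of its speed; a pose out of reach is approached as far as the arm can. A call with a gripper value outside its range is refused whole. The fingers move at their own pace and stop on an object; the grip force is fixed at half the most. Time passes only in rows, so rows that repeat a pose let the fingers close. It gives the time, the measured TCP pose, the force, the opening and the grip force at its end, in the units of the state.
- ctrl.observe(): the state, without advancing time (a new reading comes with each control period).
- ctrl.snapshot(name): name is "scene" or "side" or "wrist"; returns a dict with "pixels" (480x640x3 uint8, red, green, blue), "mtx" (3x3 intrinsics, pixels), "distortion" ([k1, k2, p1, p2, k3] as OpenCV has them; the pictures are not rectified), "rvec" (rotation vector, rad) and "tvec" (3), from world to camera coordinates, as OpenCV has them. Camera axes: x right, y down, z forward; pixel columns grow to the right and rows downward; lengths in mm; the calibration is good to about 2 mm. A picture is of the moment at which its call begins. There is no depth.
- ctrl.job_done(): hands the job in; it is judged then, once.
The state is a dict: "clock": time; "joint_pos": joint angles; "qvel": joint speeds; "tau": joint torques, N m; "ee_pos": TCP position; "orientation": TCP orientation; "force": force on the tool from outside, world axes, zero at the start; "wrist_torque": the same for the moment, N m; "width": opening from 0.0 (shut) to 1.0 (fully open); "gripper_force": force on a finger pad.
Only numpy, scipy, OpenCV 4.12 (cv2) and the standard library are available. Lean on these libraries where they do the work, as an engineer would, in place of code of your own. Each camera call takes 0.05 s, during which the arm holds its last target. There are 200 camera calls.

TASK

Fit the thicker of the two loose aluminium adapter sleeves into the one large bore of the block heater. The fit is tight and the block is clamped a little off-centre, so lean the sleeve and get the low edge of its foot into the bore first, then straighten it up and slide it gently down, without forcing it or letting it bind, until it is fully home with its flange flat on the block. Let go of it, and leave the thin sleeve, the bottles and the tube rack where they are.

Things in the scene. Friction and masses are not known exactly. Their poses are not given: they have to be found in the camera images.
- heater: Dry-block heater: white casing 270 (x) x 200 (y) x 92 mm high, knobs and display on its front (-x) face. Origin: centre of its underside, on the bench; z up. It does not move. A recess in its top holds an aluminium block with one large bore and, on the -y side of it, six small wells 13.5 mm across.
- recess (a point): Middle of the recess at the height of the block's flat top: (41.5, 0, 100) mm in the heater's frame. The block, 75 (x) x 95 (y) mm, stands 8 mm above the casing. It is clamped hard (does not give) in the recess, its middle up to 5 mm off this point in x and up to 5 mm off in y, differently each time; its place is not measured, its height is exact.
- well (a point): Nominal centre of the large bore's mouth, for a block in the middle of its recess: (41.5, 22, 100) mm in the heater's frame, same axes. The real bore is off it as the block is, up to 5 mm in x and 5 mm in y. The bore is 29 mm across, 51 mm deep, with vertical walls and a sharp rim.
- sleeve: The sleeve to fit: turned aluminium, about 110 g, upright on the bench. From the foot up: plain round body 28 mm across, 46 mm long, sharp foot edge; flange 36 mm across, 4 mm thick; grooved round neck 24 mm across, 34 mm tall, to hold it by (84 mm in all). Origin: centre of the foot's face; z along the axis to the neck. Home: flange on the block, foot 46 mm below the mouth.
- sleeve_foot (a point): Centre of the sleeve's foot face (the same point and axes as sleeve).
- thin_sleeve: Bystander: another sleeve of the same form and height, standing upright on the bench; body 20 mm, flange 27 mm, neck 17 mm across. Origin at its foot.
- reagent: Bystander: white plastic reagent jar, 58 mm across, 85 mm tall, origin at its base.
- amber: Bystander: amber bottle, 64 mm across, 150 mm tall, origin at its base.
- rack: Bystander: blue tube rack with a few capped tubes, 74 x 140 mm, 86 mm tall over the caps, origin at its base.
Things that resemble listed ones, but are neither listed nor needed, are in the scene too. What is shaped like the sleeve but green or orange is not meant.

How it is judged:
By the outcome, as a careful person would: the job done as asked, in the order asked, and still so for the second after the job is handed in, with the robot touching nothing.
It also fails if it takes over 67 s, if anything falls off the work surface, if the arm or the gripper's body presses on something with over 40 N, if the wrist force passes 120 N, or if a joint passes its speed limit or range.

## Working session

There is one attempt and no reset: what is moved stays moved. The work goes in short steps, Python scripts to look and compute and a tool call to move; the robot and the scene stay as the last step left them, time stands still between calls to the robot, and variables do not carry over. Pictures are saved under pics/ and viewed, at most 10 in all, crops included, and the job is handed in when it is done.

Besides the shell and the picture viewer there is one more tool, called after "Call:" as a command line: name --argument value ..., lists and objects as JSON in quotes. apply_moves: Moves the arm, as the interface text tells. Its arguments: {"type":"object","properties":{"commands":{"type":"array"}},"required":["commands"]}

```bash
mkdir -p pics; ls
cat > h.py <<'E'
import numpy as np, cv2
from station import ctrl
from scipy.spatial.transform import Rotation as R
def snap(n,f):
    s=ctrl.snapshot(n); cv2.imwrite('pics/'+f,s['pixels'][:,:,::-1]); np.savez('pics/'+f+'.npz',**{k:np.asarray(v) for k,v in s.items()}); return s
def load(f): return dict(np.load('pics/'+f+'.npz'))
def ray(s,uv):
    p=cv2.undistortPoints(np.array([[uv]],float),s['mtx'],s['distortion'])[0,0]
    Rm=cv2.Rodrigues(np.array(s['rvec'],float))[0]; c=-Rm.T@np.array(s['tvec'],float).ravel()
    return c,Rm.T@np.array([p[0],p[1],1.])
def atz(s,uv,z):
    c,d=ray(s,uv); return c+d*(z-c[2])/d[2]
def proj(s,P):
    return cv2.projectPoints(np.array(P,float).reshape(-1,1,3),np.array(s['rvec'],float),np.array(s['tvec'],float),s['mtx'],s['distortion'])[0].reshape(-1,2)
def tool(dw):  # world shift -> tool units
    return R.from_quat(ctrl.observe()['orientation']).inv().apply(dw)/30
E
python3 - <<'E'
from h import *
for n in('scene','side','wrist'): s=snap(n,n+'0.png'); print(n,ray(s,(320,240)))
print(ctrl.observe(),ctrl.tip_extent)
a=[cv2.imread(f'pics/{n}0.png') for n in('scene','side','wrist')]
E
```

```text
pics
scene (array([1345.67445441, -361.50804309,  709.03253185]), array([-0.70940522,  0.34296003, -0.61622727]))
side (array([468.30185494, 483.81843232, 642.35829824]), array([ 0.22244135, -0.68422872, -0.69459344]))
wrist (array([ 268.4475523 , -540.60766177,  372.02234343]), array([-0.26075358, -0.08825197, -0.96137379]))
{'clock': 0.15, 'joint_pos': array([-1.34206805e+00,  3.59392746e-01,  1.51121688e+00,  4.05025389e-06,
        1.27251750e+00, -1.15107925e-01]), 'qvel': array([-5.30183300e-04, -2.14411111e-03, -3.83206432e-03,  1.82421411e-03,
       -7.28464631e-04,  3.28192278e-05]), 'tau': array([ 1.19671763e-04, -5.28029501e+01, -2.78929353e+01, -2.78099296e-04,
        8.17173306e-03,  1.38715680e-05]), 'ee_pos': array([ 202.12945726, -564.3654309 ,  244.6024266 ]), 'orientation': array([ 9.85258257e-01,  1.71071851e-01, -4.16313396e-05, -7.66109772e-04]), 'force': array([ 0.50976789,  0.25573695, -0.03871642]), 'wrist_torque': array([0.00020913, 0.00796762, 0.03873971]), 'gripper_force': 0.0, 'width': 1.0023685677780159} 14.0
```

View pics/scene0.png

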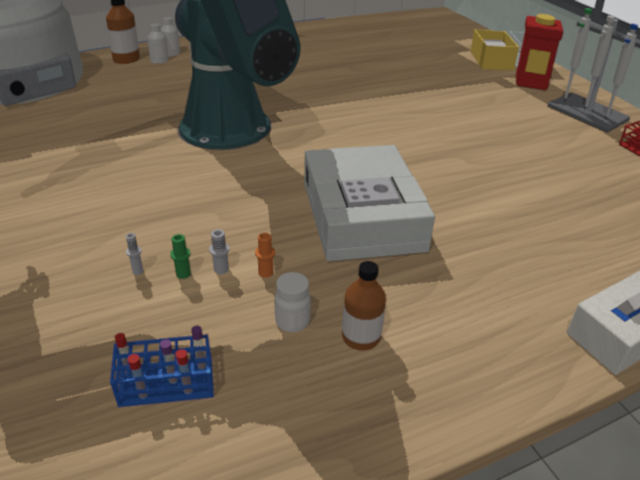

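View pics/side0.png

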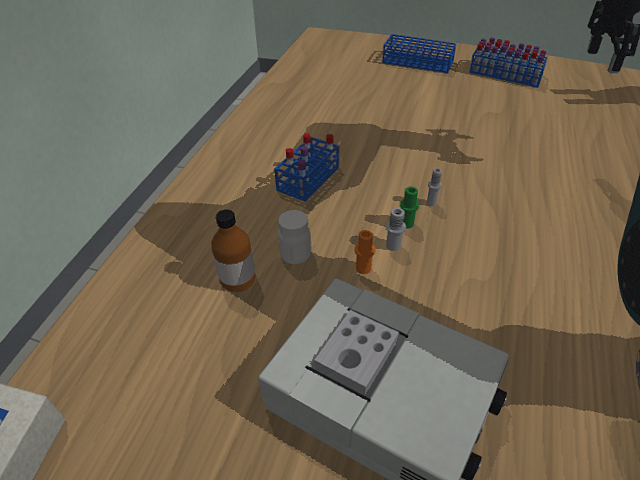

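The scene shot shows the thick sleeve at (220,252) with its top at (219,233), green and orange look-alikes on either side of it, and the bore at about (381,188). The side shot shows the sleeve at (396,230) and the bore at about (350,358). I'll measure these next.

Run:
```python
from h import *
sc,sd=load('scene0.png'),load('side0.png')
print('top',atz(sc,(219,233),84),atz(sd,(398,211),84))
print('orange',atz(sc,(265,237),84),atz(sd,(366,234),84)); print('green',atz(sc,(180,238),84),atz(sd,(411,190),84)); print('thin',atz(sd,(437,171),84))
print('bore',atz(sc,(381,188),100),atz(sd,(350,358),100))
# crops
def crop(s,x,y,w,h,k): return cv2.resize(s['pixels'][y:y+h,x:x+w,::-1],None,fx=k,fy=k,interpolation=cv2.INTER_CUBIC)
a=crop(sd,250,270,200,140,4); cv2.imwrite('pics/c1.png',a[:600])
```

```text
top [ 541.47725607 -168.66414272   84.        ] [ 537.10798911 -174.87964445   84.        ]
orange [582.52001778 -98.25654379  84.        ] [ 577.57430462 -101.5848062    84.        ]
green [ 529.54797167 -235.4409643    84.        ] [ 524.93663283 -240.55881912   84.        ]
thin [ 486.08115648 -314.14993978   84.        ]
bore [542.38169443 151.3923787  100.        ] [540.09190237 147.96019767 100.        ]
```

View pics/c1.png

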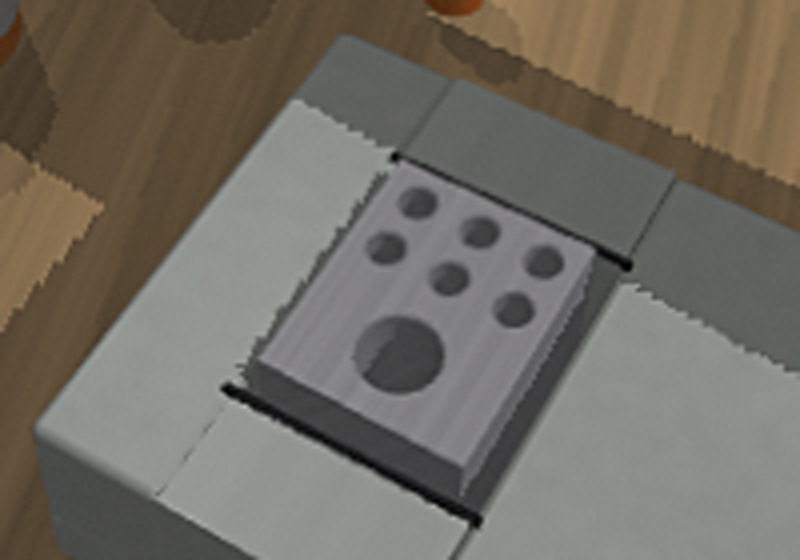

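The crop puts the bore ellipse centre at about (399,355), which is (349.75,358.75) in the side image. That agrees with the scene camera to within 4 mm. Now I'll move above the sleeve and turn so the fingers close across the row.

Call:
apply_moves --commands '[{"dx":15,"dy":-8.55,"dz":1.5,"az":-49,"hand":1},{"dx":15,"dy":-8.55,"dz":1.5,"az":-49,"hand":1},{"dx":15,"dy":-8.55,"dz":1.5,"az":-49,"hand":1},{"dx":15,"dy":-8.55,"dz":1.5,"az":-49,"hand":1},{"dx":15,"dy":-8.55,"dz":1.5,"az":-49,"hand":1},{"dx":15,"dy":-8.55,"dz":1.5,"az":-49,"hand":1},{"dx":15,"dy":-8.55,"dz":1.5,"az":-49,"hand":1},{"dx":15,"dy":-8.55,"dz":1.5,"az":-49,"hand":1},{"dx":15,"dy":-8.55,"dz":1.5,"az":-49,"hand":1},{"dx":15,"dy":-8.55,"dz":1.5,"az":-49,"hand":1},{"dx":15,"dy":-8.55,"dz":1.5,"az":-49,"hand":1},{"dx":15,"dy":-8.55,"dz":1.5,"az":-49,"hand":1}]'

```text
invalid input at $.commands[0]: expected keys dx, dy, dz, ax, ay, az, hand
```

Run:
```python
from h import *
s=snap('wrist','w1.png'); o=ctrl.observe(); print(o['ee_pos'],R.from_quat(o['orientation']).as_matrix().round(3),o['force'],o['clock'],proj(s,[539,-172,84]))
```

```text
[ 202.15065056 -564.46054135  244.75933193] [[ 0.941  0.337 -0.   ]
 [ 0.337 -0.941  0.001]
 [ 0.    -0.001 -1.   ]] [ 0.62959049  0.34062259 -1.78598642] 0.2 [[ -17.89309047 -349.90399941]]
```

View pics/w1.png

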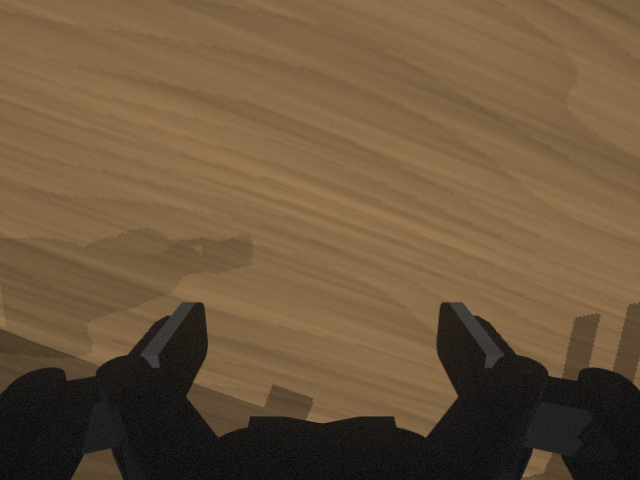

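The move was refused because every key is required, so this wrist view shows only bare bench, with the fingertips at about (200,305) and (445,305). Sending it again with all keys.

Call:
apply_moves --commands '[{"dx":15,"dy":-8.55,"dz":1.5,"ax":0,"ay":0,"az":-49,"hand":1},{"dx":15,"dy":-8.55,"dz":1.5,"ax":0,"ay":0,"az":-49,"hand":1},{"dx":15,"dy":-8.55,"dz":1.5,"ax":0,"ay":0,"az":-49,"hand":1},{"dx":15,"dy":-8.55,"dz":1.5,"ax":0,"ay":0,"az":-49,"hand":1},{"dx":15,"dy":-8.55,"dz":1.5,"ax":0,"ay":0,"az":-49,"hand":1},{"dx":15,"dy":-8.55,"dz":1.5,"ax":0,"ay":0,"az":-49,"hand":1},{"dx":15,"dy":-8.55,"dz":1.5,"ax":0,"ay":0,"az":-49,"hand":1},{"dx":15,"dy":-8.55,"dz":1.5,"ax":0,"ay":0,"az":-49,"hand":1},{"dx":15,"dy":-8.55,"dz":1.5,"ax":0,"ay":0,"az":-49,"hand":1},{"dx":15,"dy":-8.55,"dz":1.5,"ax":0,"ay":0,"az":-49,"hand":1},{"dx":15,"dy":-8.55,"dz":1.5,"ax":0,"ay":0,"az":-49,"hand":1},{"dx":15,"dy":-8.55,"dz":1.5,"ax":0,"ay":0,"az":-49,"hand":1}]'

```text
clock: 1.7
ee_pos: [538.6, -173.0, 200.4]
orientation: [0.826, 0.563, -0.0, 0.0]
force: [-0.1, 0.1, 0.1]
width: 1.001
gripper_force: 0.0
```

Run:
```python
from h import *
s=snap('wrist','w2.png'); o=ctrl.observe(); print(o['ee_pos'],R.from_quat(o['orientation']).as_matrix().round(3),o['force'],o['clock'],proj(s,[539,-172,84]))
```

```text
[ 538.71691423 -172.92389235  200.46564365] [[ 0.365  0.931 -0.   ]
 [ 0.931 -0.365 -0.   ]
 [-0.    -0.    -1.   ]] [-0.48433874  0.73866093 -0.43068598] 1.75 [[320.40830363 238.65907571]]
```

View pics/w2.png

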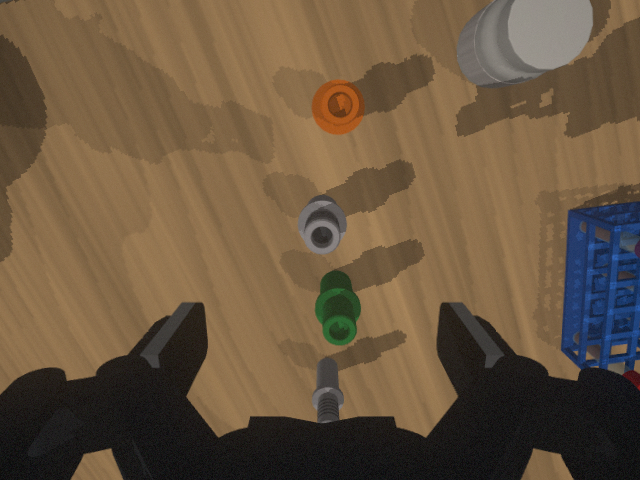

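The wrist view shows the thick grey sleeve with its top ring at about (322,235). Green is at (340,330), orange at (340,105), the thin sleeve at (327,400), and the fingers sit clear on both sides.

Run:
```python
from h import *
s=load('w2.png'); p=atz(s,(322,235),84); print(p, atz(s,(340,330),84))
o=ctrl.observe(); t=np.array([p[0],p[1],68]); print(tool(t-o['ee_pos']))
```

```text
[ 540.85203341 -170.09095618   84.        ] [ 527.56906037 -238.36853028   84.        ]
[0.11462196 0.03186142 4.41550211]
```

Call:
apply_moves --commands '[{"dx":0.11,"dy":0.03,"dz":1.5,"ax":0,"ay":0,"az":0,"hand":1},{"dx":0.11,"dy":0.03,"dz":3,"ax":0,"ay":0,"az":0,"hand":1},{"dx":0.11,"dy":0.03,"dz":4,"ax":0,"ay":0,"az":0,"hand":1},{"dx":0.11,"dy":0.03,"dz":4.4,"ax":0,"ay":0,"az":0,"hand":1},{"dx":0.11,"dy":0.03,"dz":4.4,"ax":0,"ay":0,"az":0,"hand":1},{"dx":0.11,"dy":0.03,"dz":4.4,"ax":0,"ay":0,"az":0,"hand":0.6},{"dx":0.11,"dy":0.03,"dz":4.4,"ax":0,"ay":0,"az":0,"hand":0.4},{"dx":0.11,"dy":0.03,"dz":4.4,"ax":0,"ay":0,"az":0,"hand":0.2},{"dx":0.11,"dy":0.03,"dz":4.4,"ax":0,"ay":0,"az":0,"hand":0},{"dx":0.11,"dy":0.03,"dz":4.4,"ax":0,"ay":0,"az":0,"hand":0},{"dx":0.11,"dy":0.03,"dz":4.4,"ax":0,"ay":0,"az":0,"hand":0},{"dx":0.11,"dy":0.03,"dz":4.4,"ax":0,"ay":0,"az":0,"hand":0}]'

```text
clock: 3.25
ee_pos: [541.8, -169.1, 69.0]
orientation: [0.826, 0.564, 0.0, 0.0]
force: [-1.9, 0.2, 6.2]
width: 0.262
gripper_force: 58.6
```

The grasp holds: width 0.262 is about 22 mm at 59 N. Next I'll lift, then carry the sleeve to a point just short of the bore where the wrist camera can see both.

Call:
apply_moves --commands '[{"dx":0,"dy":0,"dz":-1,"ax":0,"ay":0,"az":0,"hand":0},{"dx":0,"dy":0,"dz":-3,"ax":0,"ay":0,"az":0,"hand":0},{"dx":0,"dy":0,"dz":-5,"ax":0,"ay":0,"az":0,"hand":0},{"dx":1,"dy":-0.5,"dz":-5,"ax":0,"ay":0,"az":0,"hand":0},{"dx":2.4,"dy":-1.2,"dz":-5,"ax":0,"ay":0,"az":0,"hand":0},{"dx":4,"dy":-1.9,"dz":-5,"ax":0,"ay":0,"az":0,"hand":0},{"dx":5.6,"dy":-2.6,"dz":-5,"ax":0,"ay":0,"az":0,"hand":0},{"dx":7,"dy":-3.3,"dz":-5,"ax":0,"ay":0,"az":0,"hand":0},{"dx":8,"dy":-3.8,"dz":-5,"ax":0,"ay":0,"az":0,"hand":0},{"dx":8.2,"dy":-3.87,"dz":-5,"ax":0,"ay":0,"az":0,"hand":0},{"dx":8.2,"dy":-3.87,"dz":-5,"ax":0,"ay":0,"az":0,"hand":0},{"dx":8.2,"dy":-3.87,"dz":-5,"ax":0,"ay":0,"az":0,"hand":0}]'

```text
clock: 4.75
ee_pos: [522.8, 101.3, 218.2]
orientation: [0.826, 0.564, -0.0, 0.0]
force: [-0.4, -0.3, -1.9]
width: 0.264
gripper_force: 59.0
```

Run:
```python
from h import *
s=snap('wrist','w3.png'); snap('side','side3.png'); o=ctrl.observe(); print(o['ee_pos'],o['orientation'],o['force'],o['wrist_torque'],o['clock'],proj(s,[541,150,100]), proj(s,o['ee_pos']+[0,0,-69]))
```

```text
[522.86372997 101.30444869 218.30046131] [ 8.26024896e-01  5.63633623e-01 -8.08284774e-05  6.78526205e-05] [-0.17456338 -0.31687147  0.06937257] [ 0.01108994  0.02880366 -0.02982843] 4.85 [[319.06335336 158.45484537]] [[320.2588517  265.02511643]]
```

View pics/w3.png

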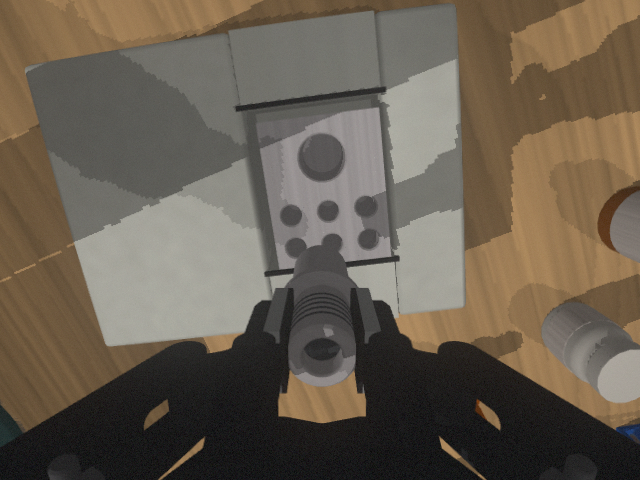

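The wrist view shows the bore at about (322,157), the wells below it, and the held sleeve with the visible edge of its foot near (321,246). A zoomed crop with predicted outlines overlaid will refine this.

Run:
```python
from h import *
s=load('w3.png'); p=np.array([522.86,101.30,218.3]); M=R.from_quat([.826,.5636,0,0]).as_matrix()
a=np.linspace(0,2*np.pi,60); c=np.c_[np.cos(a),np.sin(a),0*a]
b=atz(s,(322,157),100); print(b)
im=cv2.resize(s['pixels'][100:300,220:420,::-1],None,fx=3,fy=3,interpolation=cv2.INTER_CUBIC)
def dr(P,col):
    q=((proj(s,P)-[220,100]+.5)*3*8).astype(np.int32); cv2.polylines(im,[q],True,col,1,cv2.LINE_AA,3)
dr(b+14.5*c,(0,0,255)); f=p-[0,0,69]; dr(f+14*c,(0,255,0)); dr(f+[0,0,46]+18*c,(255,255,0))
g=cv2.cvtColor(s['pixels'],cv2.COLOR_RGB2GRAY); print('col',g[235:262:1,321]); print('row',g[256,285:360]); print('bore row',g[157,292:352],'col',g[128:188,322])
cv2.imwrite('pics/c3.png',im)
```

```text
[543.00779499 150.16451022 100.        ]
col [140 142 142 142 133 125 119 112 111 110  85  75  73  76  75  76  76  74
  75  75  75  75  74  77  75  77  76]
row [145 148 144 135 110 103  99  96  87  78  76  79  75  81  90  88  84  84
  83  82  78  77  75  77  75  75  74  75  72  72  70  76  74  74  76  75
  75  75  72  74  74  74  78  75  74  75  73  77  74  75  73  76  73  75
  76  75  76 105 140 142 142 142 145 144 148 148 151 149 150 150 147 145
 144 143 144]
bore row [147 148 144 147 143 121 102  84  80  79  79  77  83  84  86  86  87  87
  84  87  84  84  84  86  84  88  88  87  87  89  88  85  86  89  85  86
  88  90  87  86  86  87  86  87  84  85  85  86  82  74  73 103 104 129
 136 141 144 144 147 148] col [153 152 151 148 141 117  94  89  86  88  85  87  88  89  85  87  86  85
  88  86  87  89  85  90  84  87  87  87  88  88  87  89  86  88  88  86
  91  89  85  89  87  87  87  88  78  79  77  74  78  75  75  74  84 111
 130 147 145 146 145 146]
```

View pics/c3.png

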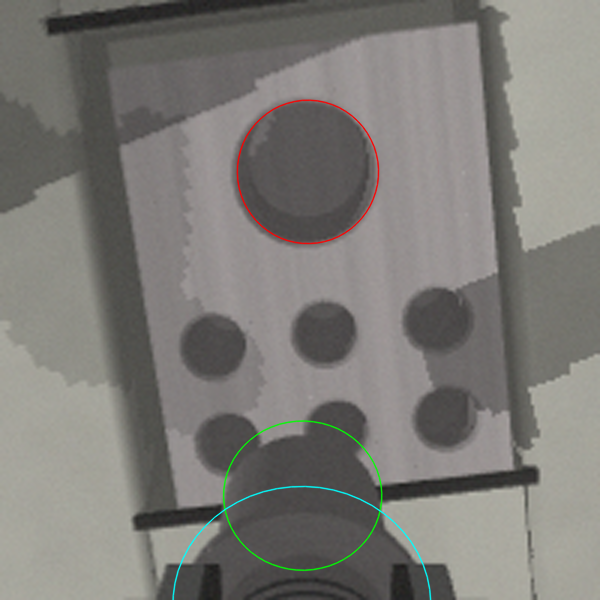

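The red circle fits the bore. The sleeve sits about 3 mm behind the TCP axis along tool x, since its real edges fall below the predicted green and cyan ones. Computing the offsets next.

Run:
```python
from h import *
s=load('w3.png'); p=np.array([522.86,101.30,218.3]); M=R.from_quat([.82602,.56363,0,0]).as_matrix()
print('foot x',(M.T@(atz(s,(321,244.8),149.3)-p))[:2]-[14,0],'flange',(M.T@(atz(s,(321,270.7),195.3)-p))[:2]-[18,0])
g=cv2.cvtColor(s['pixels'],cv2.COLOR_RGB2GRAY)
for r in(250,260,263,266,280): print(r,'L',g[r,272:305],'R',g[r,335:370])
# top ring rim of the neck (z = foot+84) front/back along col 322
print(g[300:392,322])
print('bore',M.T@(atz(s,(321.2,157),100)-p), atz(s,(321.2,157),100))
sd=load('side0.png'); print(atz(sd,(349.75,358.75),100))
# heater yaw via recess edge bars in wrist picture z~92
a,b=atz(s,(236,108),92),atz(s,(385,90),92); print('bar dir',np.degrees(np.arctan2(*(b-a)[1::-1])))
```

```text
foot x [-2.77854546  0.38939493] flange [-3.97238575  0.42419179]
250 L [ 78  84  78  81 121 142 147 145 146 147 147 147 145 112 101  85  78  77
  77  77  78  76  75  77  77  76  75  75  76  76  73  74  78] R [ 73  72  76  86 104 126 133 141 145 143 146 143 148 148 151 149 153 149
 149 147 145 142 143 141 144 147 144 143 146 146 139 126 119 122 125]
260 L [ 81  79  83  84  82  92 138 145 147 146 144 146 147 146 144 145 144 147
 145 143 146 143 143 142 116  97  91  89  89  84  82  81  82] R [ 77  75  79  76  73  73  71  75  79 103 139 142 142 141 141 144 146 147
 145 144 130 110  90  92  77  59  45  50  51  46  46  43  44  43  42]
263 L [ 84  85  82  86  85  83 108 139 146 145 145 148 144 145 146 144 147 144
 144 145 143 144 142 118  99  91  89  88  86  77  78  80  83] R [75 73 72 74 75 73 76 75 76 77 65 45 42 45 48 46 45 42 48 48 45 48 49 47
 48 46 49 53 46 46 50 48 49 47 50]
266 L [ 84  86  81  82  81  83  93 139 146 147 146 144 146 147 147 142 144 149
 146 144 142 145 126 100  95  91  91  85  84  81  79  77  78] R [ 74  74  72  72  75  73  78  76  74  77  76  62  54  56  64  73  73
[... 191 characters left out ...]
 81  83  81  80  82  83] R [ 86  83  80  83  79  83  84  83  83  83  85  84  84  82  80  75  75 108
 154 163 162 163 163 163 163 162 161 164 166 162 163 166 165 164 166]
[ 69  54  44  67  71  69  46  43  67  70  65  46  48  64  68  68  73  72
  67  67  70  73  70  72  78  78  79  81  81  78  78  79  79  82  81  81
  78  70  51  40  42  42  40  45  39  43  36  40  42  47  51  44  44  41
  43  43  36  42  39  43  53  69  74  73  68  72  68  73  69  68  71  70
  69  72  75  82  92 120 139 139 141 140 141 139 140 140 125 118 120 119
 120 118]
bore [ 52.84633822   0.45013659 118.3       ] [542.54875397 150.34376672 100.        ]
[540.11229858 149.14058888 100.        ]
bar dir -14.804028422462274
```

The sleeve is laterally aligned to within about 0.5 mm in tool y. Along tool x it sits about −3 mm, and the bore is about 52 mm ahead. I'll lean it 10° about tool y with the low edge toward +x, hold it about 8 mm above the mouth and check.

Call:
apply_moves --commands '[{"dx":0.7,"dy":0.015,"dz":0,"ax":0,"ay":-3,"az":0,"hand":0},{"dx":1.4,"dy":0.015,"dz":0.2,"ax":0,"ay":-6,"az":0,"hand":0},{"dx":1.9,"dy":0.015,"dz":0.5,"ax":0,"ay":-10,"az":0,"hand":0},{"dx":2.15,"dy":0.015,"dz":0.9,"ax":0,"ay":-10,"az":0,"hand":0},{"dx":2.15,"dy":0.015,"dz":1.25,"ax":0,"ay":-10,"az":0,"hand":0},{"dx":2.15,"dy":0.015,"dz":1.35,"ax":0,"ay":-10,"az":0,"hand":0},{"dx":2.15,"dy":0.015,"dz":1.35,"ax":0,"ay":-10,"az":0,"hand":0},{"dx":2.15,"dy":0.015,"dz":1.35,"ax":0,"ay":-10,"az":0,"hand":0}]'

```text
clock: 5.85
ee_pos: [546.7, 161.9, 178.4]
orientation: [0.823, 0.562, -0.072, 0.049]
force: [-0.2, -0.4, -0.1]
width: 0.257
gripper_force: 58.9
```

Run:
```python
from h import *
o=ctrl.observe(); p=o['ee_pos']; M=R.from_quat(o['orientation']).as_matrix(); print(p,M.round(4),o['force'],o['wrist_torque'],o['clock'])
a=np.linspace(0,2*np.pi,60); c=np.c_[np.cos(a),np.sin(a),0*a]
ims=[]
for n,b,k,hw in(('side',(541.5,149.5,100),5,(60,60)),('wrist',(542.5,150.3,100),5,(60,60))):
    s=snap(n,n+'4.png'); q=proj(s,b)[0].astype(int)-[hw[0]//1,hw[1]-0]; q=np.maximum(q,0)
    im=cv2.resize(s['pixels'][q[1]-10:q[1]+100,q[0]-10:q[0]+130,::-1] if 0 else s['pixels'][q[1]:q[1]+120,q[0]:q[0]+120,::-1],None,fx=3.3,fy=3.3,interpolation=cv2.INTER_CUBIC)
    def dr(P,col): cv2.polylines(im,[((proj(s,P)-q+.5)*3.3*8).astype(np.int32)],True,col,1,cv2.LINE_AA,3)
    dr(np.array(b)+14.5*c,(0,0,255)); dr(p+(np.array([-3.2,0,69])+14*c)@M.T,(0,255,0)); dr(p+(np.array([-3.2,0,23])+18*c)@M.T,(255,255,0))
    ims.append(im)
cv2.imwrite('pics/c4.png',np.hstack(ims))
```

```text
[546.71695304 161.85039368 178.38038597] [[ 3.586e-01  9.314e-01 -6.240e-02]
 [ 9.173e-01 -3.640e-01 -1.613e-01]
 [-1.730e-01  6.000e-04 -9.849e-01]] [-0.16738051 -0.44387167 -0.12532072] [ 0.07336846 -0.05988862  0.00983103] 5.85
```

View pics/c4.png

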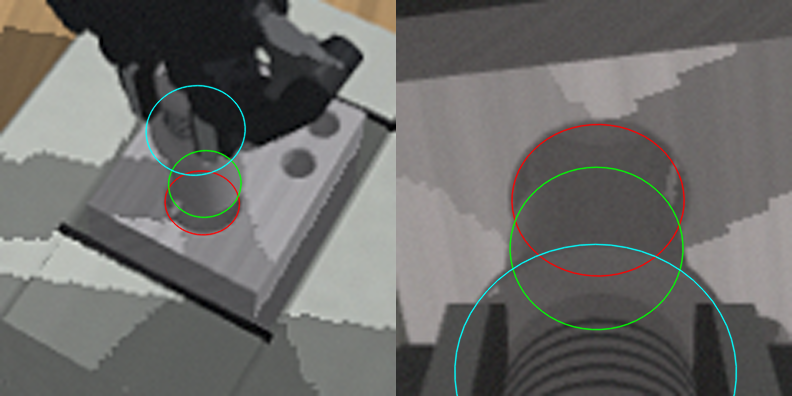

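The overlay shows the leaned foot's predicted low edge inside the bore outline in both views: side at about (203,216), wrist at about (597,168), both in crop pixels. Now I'll go down slowly by feel.

Call:
apply_moves --commands '[{"dx":0.02,"dy":0,"dz":0.115,"ax":0,"ay":0,"az":0,"hand":0},{"dx":0.04,"dy":0,"dz":0.23,"ax":0,"ay":0,"az":0,"hand":0},{"dx":0.05,"dy":0,"dz":0.29,"ax":0,"ay":0,"az":0,"hand":0},{"dx":0.06,"dy":0,"dz":0.34,"ax":0,"ay":0,"az":0,"hand":0},{"dx":0.064,"dy":0,"dz":0.365,"ax":0,"ay":0,"az":0,"hand":0},{"dx":0.064,"dy":0,"dz":0.365,"ax":0,"ay":0,"az":0,"hand":0}]'

```text
clock: 6.7
ee_pos: [546.8, 162.3, 166.7]
orientation: [0.822, 0.562, -0.072, 0.049]
force: [-0.3, -0.1, -1.7]
width: 0.261
gripper_force: 58.9
```

There's no contact with the low edge 3 mm below the mouth, so it is inside. Now I'll push it toward the +x wall.

Call:
apply_moves --commands '[{"dx":0.03,"dy":0,"dz":-0.005,"ax":0,"ay":0,"az":0,"hand":0},{"dx":0.05,"dy":0,"dz":-0.009,"ax":0,"ay":0,"az":0,"hand":0},{"dx":0.066,"dy":0,"dz":-0.012,"ax":0,"ay":0,"az":0,"hand":0},{"dx":0.066,"dy":0,"dz":-0.012,"ax":0,"ay":0,"az":0,"hand":0}]'

```text
clock: 7.2
ee_pos: [547.3, 164.0, 166.8]
orientation: [0.822, 0.562, -0.072, 0.049]
force: [1.1, -1.7, -0.6]
width: 0.265
gripper_force: 58.9
```

Call:
apply_moves --commands '[{"dx":0.016,"dy":0,"dz":-0.003,"ax":0,"ay":0,"az":0,"hand":0},{"dx":0.033,"dy":0,"dz":-0.006,"ax":0,"ay":0,"az":0,"hand":0},{"dx":0.033,"dy":0,"dz":-0.006,"ax":0,"ay":0,"az":0,"hand":0}]'

```text
clock: 7.58
ee_pos: [547.6, 164.8, 166.7]
orientation: [0.822, 0.562, -0.072, 0.049]
force: [1.4, -3.5, -0.4]
width: 0.264
gripper_force: 58.9
```

```bash
cat > st.py <<'E'
from h import *
f=[];t=[];pp=[]
for i in range(3):
    o=ctrl.observe(); f.append(o['force']);t.append(o['wrist_torque']);pp.append(o['ee_pos'])
M=R.from_quat(o['orientation']).as_matrix(); h=np.array([M[0,0],M[1,0],0]);h/=np.linalg.norm(h); l=np.array([h[1],-h[0],0])
F=np.mean(f,0);print('F h,l,z',(F@h).round(2),(F@l).round(2),F[2].round(2),'T h,l',np.mean(t,0)@h,np.mean(t,0)@l,'pos',np.mean(pp,0).round(2),'tilt h,l deg',np.degrees([M[:,2]@h,M[:,2]@l]).round(2),o['clock'],'yaw',np.degrees(np.arctan2(h[1],h[0])))
E
python3 st.py
```

```text
F h,l,z -2.76 2.53 -0.42 T h,l -0.4928544216953159 -0.544625929540191 pos [547.6  164.82 166.74] tilt h,l deg [-9.98  0.01] 7.575 yaw 68.70489413920198
```

Contact: the wall pushes back at −2.8 N along h and +2.5 N along l, so the sleeve is slightly off to −y in the tool frame. Shifting it +y.

Call:
apply_moves --commands '[{"dx":0,"dy":0.012,"dz":0,"ax":0,"ay":0,"az":0,"hand":0},{"dx":0,"dy":0.025,"dz":0,"ax":0,"ay":0,"az":0,"hand":0},{"dx":0,"dy":0.025,"dz":0,"ax":0,"ay":0,"az":0,"hand":0}]'

```text
clock: 7.95
ee_pos: [548.1, 164.9, 166.7]
orientation: [0.822, 0.562, -0.072, 0.049]
force: [0.5, -2.1, -0.0]
width: 0.261
gripper_force: 58.9
```

```bash
python3 st.py
```

```text
F h,l,z -1.77 1.18 -0.03 T h,l -0.2042095187577669 -0.5189337523831841 pos [548.08 164.91 166.69] tilt h,l deg [-9.95 -0.03] 7.95 yaw 68.69845370011996
```

Call:
apply_moves --commands '[{"dx":0,"dy":0.012,"dz":0,"ax":0,"ay":0,"az":0,"hand":0},{"dx":0,"dy":0.018,"dz":0,"ax":0,"ay":0,"az":0,"hand":0},{"dx":-0.04,"dy":0.018,"dz":0.008,"ax":0,"ay":1,"az":0,"hand":0},{"dx":-0.08,"dy":0.018,"dz":0.015,"ax":0,"ay":2,"az":0,"hand":0},{"dx":-0.12,"dy":0.018,"dz":0.023,"ax":0,"ay":3,"az":0,"hand":0},{"dx":-0.16,"dy":0.018,"dz":0.032,"ax":0,"ay":4,"az":0,"hand":0},{"dx":-0.199,"dy":0.018,"dz":0.041,"ax":0,"ay":5,"az":0,"hand":0},{"dx":-0.199,"dy":0.018,"dz":0.041,"ax":0,"ay":5,"az":0,"hand":0}]'

```text
clock: 8.95
ee_pos: [546.6, 158.8, 166.7]
orientation: [0.825, 0.563, -0.036, 0.024]
force: [-0.7, -0.9, -1.0]
width: 0.262
gripper_force: 59.0
```

```bash
python3 st.py
```

```text
F h,l,z -1.08 -0.31 -1.01 T h,l 0.2177247032231124 -0.1786329459517461 pos [546.62 158.84 166.66] tilt h,l deg [-4.94  0.01] 8.95 yaw 68.65356468177272
```

Call:
apply_moves --commands '[{"dx":-0.04,"dy":0,"dz":0.008,"ax":0,"ay":1,"az":0,"hand":0},{"dx":-0.08,"dy":0,"dz":0.015,"ax":0,"ay":2,"az":0,"hand":0},{"dx":-0.12,"dy":0,"dz":0.023,"ax":0,"ay":3,"az":0,"hand":0},{"dx":-0.16,"dy":0,"dz":0.032,"ax":0,"ay":4,"az":0,"hand":0},{"dx":-0.199,"dy":0,"dz":0.041,"ax":0,"ay":5,"az":0,"hand":0},{"dx":-0.199,"dy":0,"dz":0.041,"ax":0,"ay":5,"az":0,"hand":0}]'

```text
clock: 9.7
ee_pos: [544.4, 153.2, 165.9]
orientation: [0.826, 0.564, 0.0, -0.0]
force: [-0.4, -0.7, -1.3]
width: 0.266
gripper_force: 59.1
```

```bash
python3 st.py
```

```text
F h,l,z -0.76 -0.08 -1.29 T h,l 0.12248003464690271 -0.14779767591093587 pos [544.43 153.18 165.87] tilt h,l deg [0.05 0.  ] 9.7 yaw 68.65219782469288
```

It's upright with negligible force, the foot 3 mm into the bore. Sliding down in small steps.

Call:
apply_moves --commands '[{"dx":0,"dy":0,"dz":0.04,"ax":0,"ay":0,"az":0,"hand":0},{"dx":0,"dy":0,"dz":0.08,"ax":0,"ay":0,"az":0,"hand":0},{"dx":0,"dy":0,"dz":0.12,"ax":0,"ay":0,"az":0,"hand":0},{"dx":0,"dy":0,"dz":0.12,"ax":0,"ay":0,"az":0,"hand":0}]'

```text
clock: 10.2
ee_pos: [544.4, 153.4, 162.0]
orientation: [0.826, 0.564, -0.0, -0.0]
force: [-0.7, -0.9, -1.8]
width: 0.26
gripper_force: 59.1
```

```bash
python3 st.py
```

```text
F h,l,z -1.11 -0.35 -1.78 T h,l 0.048085643481508816 -0.23465734829651896 pos [544.43 153.43 162.04] tilt h,l deg [-0.   -0.01] 10.2 yaw 68.70626546763452
```

Call:
apply_moves --commands '[{"dx":-0.01,"dy":0,"dz":0.04,"ax":0,"ay":0,"az":0,"hand":0},{"dx":-0.01,"dy":0,"dz":0.08,"ax":0,"ay":0,"az":0,"hand":0},{"dx":-0.01,"dy":0,"dz":0.12,"ax":0,"ay":0,"az":0,"hand":0},{"dx":-0.01,"dy":0,"dz":0.16,"ax":0,"ay":0,"az":0,"hand":0},{"dx":-0.01,"dy":0,"dz":0.2,"ax":0,"ay":0,"az":0,"hand":0},{"dx":-0.01,"dy":0,"dz":0.24,"ax":0,"ay":0,"az":0,"hand":0},{"dx":-0.01,"dy":0,"dz":0.28,"ax":0,"ay":0,"az":0,"hand":0},{"dx":-0.01,"dy":0,"dz":0.28,"ax":0,"ay":0,"az":0,"hand":0}]'

```text
clock: 11.2
ee_pos: [544.3, 153.1, 153.7]
orientation: [0.826, 0.564, 0.0, -0.0]
force: [-0.6, 0.3, -0.1]
width: 0.262
gripper_force: 59.1
```

```bash
python3 st.py
```

```text
F h,l,z 0.09 -0.64 -0.14 T h,l 0.04630358773511338 -0.09141128959732503 pos [544.32 153.13 153.74] tilt h,l deg [ 0.01 -0.01] 11.2 yaw 68.69383307233247
```

Call:
apply_moves --commands '[{"dx":0,"dy":0,"dz":0.04,"ax":0,"ay":0,"az":0,"hand":0},{"dx":0,"dy":0,"dz":0.08,"ax":0,"ay":0,"az":0,"hand":0},{"dx":0,"dy":0,"dz":0.12,"ax":0,"ay":0,"az":0,"hand":0},{"dx":0,"dy":0,"dz":0.16,"ax":0,"ay":0,"az":0,"hand":0},{"dx":0,"dy":0,"dz":0.2,"ax":0,"ay":0,"az":0,"hand":0},{"dx":0,"dy":0,"dz":0.24,"ax":0,"ay":0,"az":0,"hand":0},{"dx":0,"dy":0,"dz":0.28,"ax":0,"ay":0,"az":0,"hand":0},{"dx":0,"dy":0,"dz":0.32,"ax":0,"ay":0,"az":0,"hand":0},{"dx":0,"dy":0,"dz":0.36,"ax":0,"ay":0,"az":0,"hand":0},{"dx":0,"dy":0,"dz":0.4,"ax":0,"ay":0,"az":0,"hand":0},{"dx":0,"dy":0,"dz":0.4,"ax":0,"ay":0,"az":0,"hand":0}]'

```text
clock: 12.58
ee_pos: [544.2, 153.1, 141.7]
orientation: [0.826, 0.564, -0.0, -0.0]
force: [0.2, -0.2, -1.4]
width: 0.268
gripper_force: 59.1
```

```bash
python3 st.py
```

```text
F h,l,z -0.06 0.26 -1.36 T h,l 0.11189463074114213 -0.0972435106159121 pos [544.22 153.1  141.7 ] tilt h,l deg [ 0.   -0.01] 12.575 yaw 68.69591726989054
```

No binding. 12 mm more.

Call:
apply_moves --commands '[{"dx":0,"dy":0,"dz":0.04,"ax":0,"ay":0,"az":0,"hand":0},{"dx":0,"dy":0,"dz":0.08,"ax":0,"ay":0,"az":0,"hand":0},{"dx":0,"dy":0,"dz":0.12,"ax":0,"ay":0,"az":0,"hand":0},{"dx":0,"dy":0,"dz":0.16,"ax":0,"ay":0,"az":0,"hand":0},{"dx":0,"dy":0,"dz":0.2,"ax":0,"ay":0,"az":0,"hand":0},{"dx":0,"dy":0,"dz":0.24,"ax":0,"ay":0,"az":0,"hand":0},{"dx":0,"dy":0,"dz":0.28,"ax":0,"ay":0,"az":0,"hand":0},{"dx":0,"dy":0,"dz":0.32,"ax":0,"ay":0,"az":0,"hand":0},{"dx":0,"dy":0,"dz":0.36,"ax":0,"ay":0,"az":0,"hand":0},{"dx":0,"dy":0,"dz":0.4,"ax":0,"ay":0,"az":0,"hand":0},{"dx":0,"dy":0,"dz":0.4,"ax":0,"ay":0,"az":0,"hand":0}]'

```text
clock: 13.95
ee_pos: [544.2, 153.1, 129.7]
orientation: [0.826, 0.564, -0.0, -0.0]
force: [-1.1, -0.2, -1.5]
width: 0.266
gripper_force: 59.1
```

```bash
python3 st.py
```

```text
F h,l,z -0.6 -0.96 -1.47 T h,l 0.2230941836296345 -0.19944967874675887 pos [544.18 153.09 129.67] tilt h,l deg [-0.   -0.02] 13.95 yaw 68.69894758315525
```

Call:
apply_moves --commands '[{"dx":0,"dy":0,"dz":0.04,"ax":0,"ay":0,"az":0,"hand":0},{"dx":0,"dy":0,"dz":0.08,"ax":0,"ay":0,"az":0,"hand":0},{"dx":0,"dy":0,"dz":0.12,"ax":0,"ay":0,"az":0,"hand":0},{"dx":0,"dy":0,"dz":0.15,"ax":0,"ay":0,"az":0,"hand":0},{"dx":0,"dy":0,"dz":0.17,"ax":0,"ay":0,"az":0,"hand":0},{"dx":0,"dy":0,"dz":0.19,"ax":0,"ay":0,"az":0,"hand":0},{"dx":0,"dy":0,"dz":0.2,"ax":0,"ay":0,"az":0,"hand":0},{"dx":0,"dy":0,"dz":0.2,"ax":0,"ay":0,"az":0,"hand":0}]'

```text
clock: 14.95
ee_pos: [544.1, 153.1, 123.8]
orientation: [0.826, 0.564, -0.0, -0.0]
force: [-2.6, -0.5, 1.1]
width: 0.26
gripper_force: 59.2
```

```bash
python3 st.py
```

```text
F h,l,z -1.4 -2.27 1.06 T h,l 0.4702424332052395 -0.2468438989177886 pos [544.15 153.09 123.77] tilt h,l deg [-0.   -0.02] 14.95 yaw 68.69803706956759
```

Call:
apply_moves --commands '[{"dx":-0.01,"dy":-0.012,"dz":0,"ax":0,"ay":0,"az":0,"hand":0},{"dx":-0.01,"dy":-0.012,"dz":0.012,"ax":0,"ay":0,"az":0,"hand":0},{"dx":-0.01,"dy":-0.012,"dz":0.025,"ax":0,"ay":0,"az":0,"hand":0},{"dx":-0.01,"dy":-0.012,"dz":0.025,"ax":0,"ay":0,"az":0,"hand":0}]'

```text
clock: 15.45
ee_pos: [544.1, 153.0, 123.2]
orientation: [0.826, 0.564, 0.0, 0.0]
force: [-1.5, 0.7, 0.6]
width: 0.258
gripper_force: 59.1
```

```bash
python3 st.py
```

```text
F h,l,z 0.08 -1.68 0.56 T h,l 0.2846621720273542 -0.15096000783095337 pos [544.08 152.99 123.18] tilt h,l deg [0.02 0.02] 15.45 yaw 68.69781868548783
```

Call:
apply_moves --commands '[{"dx":0,"dy":-0.008,"dz":0.012,"ax":0,"ay":0,"az":0,"hand":0},{"dx":0,"dy":-0.008,"dz":0.024,"ax":0,"ay":0,"az":0,"hand":0},{"dx":0,"dy":-0.008,"dz":0.035,"ax":0,"ay":0,"az":0,"hand":0},{"dx":0,"dy":-0.008,"dz":0.035,"ax":0,"ay":0,"az":0,"hand":0}]'

```text
clock: 15.95
ee_pos: [544.1, 153.1, 123.0]
orientation: [0.826, 0.564, 0.001, 0.0]
force: [-3.8, -0.9, 8.6]
width: 0.265
gripper_force: 60.1
```

```bash
python3 st.py
```

```text
F h,l,z -2.23 -3.18 8.57 T h,l 0.41869971859008637 -0.3708894663161877 pos [544.14 153.06 123.05] tilt h,l deg [0.04 0.07] 15.95 yaw 68.70140067746777
```

Flange contact came at TCP z = 123.05, which is exactly the home height. I'll ease off, open, and retreat straight up.

Call:
apply_moves --commands '[{"dx":0,"dy":0,"dz":-0.015,"ax":0,"ay":0,"az":0,"hand":0},{"dx":0,"dy":0,"dz":-0.015,"ax":0,"ay":0,"az":0,"hand":0.35},{"dx":0,"dy":0,"dz":-0.015,"ax":0,"ay":0,"az":0,"hand":0.5},{"dx":0,"dy":0,"dz":-0.015,"ax":0,"ay":0,"az":0,"hand":0.8},{"dx":0,"dy":0,"dz":-0.015,"ax":0,"ay":0,"az":0,"hand":1},{"dx":0,"dy":0,"dz":-0.015,"ax":0,"ay":0,"az":0,"hand":1},{"dx":0,"dy":0,"dz":-0.015,"ax":0,"ay":0,"az":0,"hand":1},{"dx":0,"dy":0,"dz":-0.5,"ax":0,"ay":0,"az":0,"hand":1},{"dx":0,"dy":0,"dz":-1.5,"ax":0,"ay":0,"az":0,"hand":1},{"dx":0,"dy":0,"dz":-3,"ax":0,"ay":0,"az":0,"hand":1},{"dx":0,"dy":0,"dz":-4,"ax":0,"ay":0,"az":0,"hand":1},{"dx":0,"dy":0,"dz":-4,"ax":0,"ay":0,"az":0,"hand":1}]'

```text
clock: 17.45
ee_pos: [545.7, 153.4, 245.9]
orientation: [0.826, 0.564, 0.003, 0.001]
force: [-0.0, -0.1, 0.5]
width: 0.998
gripper_force: 0.0
```

```bash
python3 st.py
python3 - <<'E'
from h import *
s=snap('side','side5.png'); w=snap('wrist','w5.png')
a=np.linspace(0,2*np.pi,60); c=np.c_[np.cos(a),np.sin(a),0*a]
out=[]
for s,b,k in((s,np.array([541.,149.5,100]),4),(w,np.array([543,150.3,100]),3)):
    W=400//k; q=proj(s,b)[0].astype(int)-[W//2,W*3//5]; q=np.maximum(q,0)
    im=cv2.resize(s['pixels'][q[1]:q[1]+W,q[0]:q[0]+W,::-1],(400,400),interpolation=cv2.INTER_CUBIC)
    for z,r,col in((0,18,(0,0,255)),(38,12,(0,255,0))): cv2.polylines(im,[((proj(s,b+[0,0,z]+r*c)-q+.5)*400/W*8).astype(np.int32)],True,col,1,cv2.LINE_AA,3)
    out.append(im)
cv2.imwrite('pics/c5.png',np.hstack(out))
E
```

```text
F h,l,z -0.14 0.02 0.46 T h,l 0.006295158645565563 -0.002063105762279316 pos [545.69 153.38 245.86] tilt h,l deg [0.2  0.34] 17.45 yaw 68.70451709548185
```

View pics/c5.png

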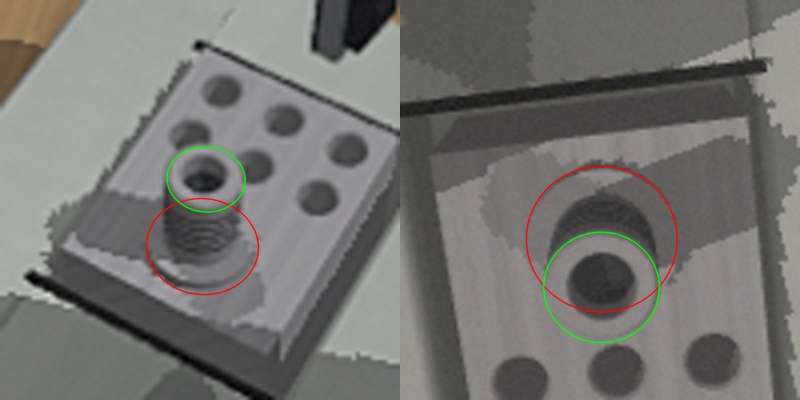

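The sleeve stands upright in the bore with its flange flat on the block. Flange and neck rim match the predicted home outlines in both views: side flange at about (203,250), neck at about (206,175). The gripper is clear, so I'm handing in.

```bash
python3 -c "
from station import ctrl
print(ctrl.job_done())"
```

```text
the job is handed in; nothing more can be done
None
```

The thick sleeve is fully home in the large bore with its flange flat on the block, released with the gripper clear; contact forces stayed under about 10 N, no other object was touched, and the job was handed in at about 17.5 s (no verdict was returned).

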